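# Book a sample on the cell tally counter

### The job

Book the sample on the five-key tally counter: press the wide bar lying across its unit, then the large disc, then the cross, then the long bar that runs up the slope, one at a time, each far enough to drive its tell-tale pin in, and let each come up again before the next. The caps stand at different heights, so feel your way down each key and press gently (7 N does it, 20 N is too much); leave the small round stud, which would void the count, alone, and do not shift the bottle, beaker or wooden case.

Things in the scene. Friction and masses are not known exactly. Their poses are not given: they have to be found in the camera images.
- base: Aluminium base plate of the tally counter, fixed, 150 (x) by 320 (y) by 12 mm, with a 20 mm thick grey back plate along its rear edge (base x 52 to 72 mm, top 72 mm above the bench, dark end posts 78 mm). Origin: centre of its underside; x points away from the operator, z up. Five key units stand on it side by side, 60 mm apart along y, in an order that changes.
- unit_wide: Fixed white wedge, 54 mm wide, 90 mm long, whose black cap is a wide bar lying ACROSS the unit: 16 mm along the slope, 46 mm along unit y. Origin: centre of its underside, 12 mm above the bench; x away from the operator, z up. Top face slopes 18 degrees, rising towards +x. The key axis is square to it, pointing out along unit (-0.309, 0, 0.951), and meets the face at unit (-10, 0, 48) mm.
- key_wide (a joint): Travel of the wide bar key into its face (m): 0 up, 0.009 fully down. Its flat cap, centred on the key axis, at rest stands 14 to 30 mm out of the face, unknown beforehand: find it by touch. Sprung: about 1 N to start, 5.5 N at 5 mm, 8.5 N fully down, then a stiff rubber stop (8 N per mm); it comes up when let go.
- tell_wide (a joint): Tell-tale pin of the wide bar unit, steel, 9 mm diameter, on the face 40 mm up the slope from the key axis (look only, cannot be touched). 0 standing out, it counts as in from 0.003 m. The key picks it up after 2 mm of its own stroke and carries it along, up to 0.007 m; it then stays in.
- unit_disc: Fixed white wedge, 54 mm wide, 90 mm long, whose black cap is a large round disc, 36 mm diameter. Origin: centre of its underside, 12 mm above the bench; x away from the operator, z up. Top face slopes 18 degrees, rising towards +x. The key axis is square to it, pointing out along unit (-0.309, 0, 0.951), and meets the face at unit (-10, 0, 48) mm.
- key_disc (a joint): Travel of the large disc key into its face (m): 0 up, 0.009 fully down. Its flat cap, centred on the key axis, at rest stands 14 to 30 mm out of the face, unknown beforehand: find it by touch. Sprung: about 1 N to start, 5.5 N at 5 mm, 8.5 N fully down, then a stiff rubber stop (8 N per mm); it comes up when let go.
- tell_disc (a joint): Tell-tale pin of the large disc unit, steel, 9 mm diameter, on the face 40 mm up the slope from the key axis (look only, cannot be touched). 0 standing out, it counts as in from 0.003 m. The key picks it up after 2 mm of its own stroke and carries it along, up to 0.007 m; it then stays in.
- unit_cross: Fixed white wedge, 54 mm wide, 90 mm long, whose black cap is a plus-shaped cross, 38 mm over each arm, arms 11 mm wide. Origin: centre of its underside, 12 mm above the bench; x away from the operator, z up. Top face slopes 18 degrees, rising towards +x. The key axis is square to it, pointing out along unit (-0.309, 0, 0.951), and meets the face at unit (-10, 0, 48) mm.
- key_cross (a joint): Travel of the cross key into its face (m): 0 up, 0.009 fully down. Its flat cap, centred on the key axis, at rest stands 14 to 30 mm out of the face, unknown beforehand: find it by touch. Sprung: about 1 N to start, 5.5 N at 5 mm, 8.5 N fully down, then a stiff rubber stop (8 N per mm); it comes up when let go.
- tell_cross (a joint): Tell-tale pin of the cross unit, steel, 9 mm diameter, on the face 40 mm up the slope from the key axis (look only, cannot be touched). 0 standing out, it counts as in from 0.003 m. The key picks it up after 2 mm of its own stroke and carries it along, up to 0.007 m; it then stays in.
- unit_long: Fixed white wedge, 54 mm wide, 90 mm long, whose black cap is a long bar lying UP the slope: 44 mm along the slope, 16 mm along unit y. Origin: centre of its underside, 12 mm above the bench; x away from the operator, z up. Top face slopes 18 degrees, rising towards +x. The key axis is square to it, pointing out along unit (-0.309, 0, 0.951), and meets the face at unit (-10, 0, 48) mm.
- key_long (a joint): Travel of the long bar key into its face (m): 0 up, 0.009 fully down. Its flat cap, centred on the key axis, at rest stands 14 to 30 mm out of the face, unknown beforehand: find it by touch. Sprung: about 1 N to start, 5.5 N at 5 mm, 8.5 N fully down, then a stiff rubber stop (8 N per mm); it comes up when let go.
- tell_long (a joint): Tell-tale pin of the long bar unit, steel, 9 mm diameter, on the face 40 mm up the slope from the key axis (look only, cannot be touched). 0 standing out, it counts as in from 0.003 m. The key picks it up after 2 mm of its own stroke and carries it along, up to 0.007 m; it then stays in.
- unit_small: Fixed white wedge, 54 mm wide, 90 mm long, whose black cap is a small round stud, 16 mm diameter. Origin: centre of its underside, 12 mm above the bench; x away from the operator, z up. Top face slopes 18 degrees, rising towards +x. The key axis is square to it, pointing out along unit (-0.309, 0, 0.951), and meets the face at unit (-10, 0, 48) mm.
- key_small (a joint): Travel of the small stud key into its face (m): 0 up, 0.009 fully down. Its flat cap, centred on the key axis, at rest stands 14 to 30 mm out of the face, unknown beforehand: find it by touch. Sprung: about 1 N to start, 5.5 N at 5 mm, 8.5 N fully down, then a stiff rubber stop (8 N per mm); it comes up when let go.
- tell_small (a joint): Tell-tale pin of the small stud unit, steel, 9 mm diameter, on the face 40 mm up the slope from the key axis (look only, cannot be touched). 0 standing out, it counts as in from 0.003 m. The key picks it up after 2 mm of its own stroke and carries it along, up to 0.007 m; it then stays in.
- bottle_c (a point): Bystander: amber reagent bottle, 60 mm diameter, 140 mm tall, standing loose to the left of the base; point at its centre, 70 mm above the bench.
- beaker_c (a point): Bystander: glass beaker, 68 mm rim diameter, 85 mm tall, standing loose to the right of the base; point on its axis, 42 mm above the bench.
- case_c (a point): Bystander: small wooden slide case, 100 by 75 by 50 mm, lying loose behind the base; point at its centre, 25 mm above the bench.

How it is judged:
By the outcome, as a careful person would: the job done as asked, in the order asked, and still so for the second after the job is handed in, with the robot touching nothing.
It also fails if it takes over 45 s, if anything falls off the work surface, if the arm or the gripper's body presses on something with over 40 N, if the wrist force passes 120 N, or if a joint passes its speed limit or range.

### The arm

A 7-joint arm with a two-finger parallel gripper is mounted at the origin on the work surface. World frame = base frame: x ahead of the robot, y to its left, z up, the work surface at z = 0. Lengths are in m, angles in degrees, forces in N, time in s.
With the tool pointing down it reaches from about 0.35 to 0.9 m from the base axis. Payload 7.2 kg.
Tool frame: the origin (TCP) lies midway between the tips of the shut fingers; the grasp point (between the pads) lies 19 mm behind it (tcp_to_grasp is the distance from the TCP to the grasp point, in m); z points along the fingers, y is the line along which they close (so a half turn about z gives the same grasp; the last joint's range is limited). The gripper opens to 85 mm and grips with 20 to 120 N. Pads are 22 mm wide; open, the fingers measure 114 mm over their backs; the gripper's body (76 mm by 85 mm) begins 54 mm behind the grasp point. The pads swing forward as they close: fully open they stand 13 mm farther back than shut.
Start: joints at [65.821, 23.554, -0.728, 91.456, 0.321, 64.991, -4.71], TCP at [0.217, -0.586, 0.231] pointing down, gripper open.
Joint ranges: [-169.25, 169.25], [-16.82, 113.86], [-84.01, 82.57], [7.8, 145.47], [-59.2, 239.2], [7.22, 106.19], [-163.78, 163.78]. Speed limits (degrees/s): [136.94, 136.94, 172.46, 172.46, 180, 180, 180].

### API

Orientations are given as a 3x3 rotation matrix whose columns are the frame's x, y, z axes.
In Python, from station import sense, read_camera, get_calibration, hand_in, tcp_to_grasp gives the robot as it stands.
- The arm moves only by the tool play_rows, never from a script. Its argument "motion" is a list of rows, each an object with "claw": the opening, from 0 (shut) to 1 (fully open); "travel": the shift along the tool's x, y, z as a fraction of full scale, a list of three; "twist": the turn about the tool's z as a fraction of full scale. A call has 1 to 10 rows; each row shifts and turns the commanded pose from where the row before left it, along the tool's axes as they then stand; what a row does not reach is not made up. Full scale, the value 1, is 80 cm for a shift and 45 degrees for a turn. A row lasts 1/12 s, in which the tool goes at most 41.7 mm and 7.16 degrees, less where a joint would pass 70% of its speed; a pose out of reach is approached as far as the arm can. A call with a number of a shift or a turn outside -1 to 1 is refused whole. A call with a gripper value outside its range is refused whole. The fingers move at their own pace and stop on an object; "squeeze" is the grip in N (left out, the last holds). Time passes only in rows, so rows that do not move let the fingers close. It gives the time, the measured TCP pose, the force, the opening and the grip force at its end, in the units of the state.
- sense(): the state, without advancing time (a new reading comes with each control period).
- read_camera(name): name is "side" or "top"; returns the picture (420x560x3 uint8, red, green, blue); there is no depth.
- get_calibration(name): a dict with "vfov" (degrees; the focal length in pixels is half the picture's height over the tangent of half this angle, whatever the lens; pixels are square), "cx", "cy" (the principal point, pixels), "rvec" (rotation vector, rad) and "tvec" (3), from world to camera coordinates, as OpenCV has them. Camera axes: x right, y down, z forward; pixel columns grow to the right and rows downward; lengths in m; the calibration is good to about 2 mm. A picture is of the moment at which its call begins. get_calibration takes no time and is no camera call.
- hand_in(): hands the job in; it is judged then, once.
The state is a dict: "t": time; "joint_pos": joint angles; "joint_velocities": joint speeds; "joint_efforts": joint torques, N m; "tool_pos": TCP position; "tool_rot": TCP orientation; "force": force on the tool from outside, world axes, zero at the start; "moment": the same for the moment, N m; "grip_width": finger opening in m; "grip_force": force on a finger pad.
Only numpy, scipy, OpenCV 4.12 (cv2) and the standard library are available. Lean on these libraries where they do the work, as an engineer would, in place of code of your own. Each camera call takes 0.05 s, during which the arm holds its last target. There are 200 camera calls.

## Working session

There is one attempt and no reset: what is moved stays moved. The work goes in short steps, Python scripts to look and compute and a tool call to move; the robot and the scene stay as the last step left them, time stands still between calls to the robot, and variables do not carry over. Pictures are saved under pics/ and viewed, at most 10 in all, crops included, and the job is handed in when it is done.

Besides the shell and the picture viewer there is one more tool, called in YAML: its name, and indented under it one key for each argument. play_rows: Moves the arm, as the interface text tells. Its arguments: {"type":"object","properties":{"motion":{"type":"array"},"squeeze":{"type":"number"}},"required":["motion"]}

```bash
mkdir -p pics; python3 - <<'E'
from station import *
import cv2
s=sense();print({k:s[k] for k in('t','tool_pos','tool_rot','force','grip_width')})
for n in('side','top'):
    cv2.imwrite(f'pics/{n}0.png',read_camera(n)[:,:,::-1]);print(n,get_calibration(n))
E
```

```text
{'t': 0.0, 'tool_pos': array([ 0.21631679, -0.58582375,  0.23044793]), 'tool_rot': array([[ 9.38079421e-01,  3.46419641e-01, -6.57370607e-04],
       [ 3.46420249e-01, -9.38078248e-01,  1.48718929e-03],
       [-1.01473487e-04, -1.62282816e-03, -9.99998678e-01]]), 'force': array([-0.71164355, -0.31694707,  0.3798299 ]), 'grip_width': 0.08512162638656808}
side {'vfov': 48.576845010548254, 'cx': 285.34132625435626, 'cy': 213.87451655424093, 'rvec': array([ 0.92623548, -2.31103066,  1.24732036]), 'tvec': array([0.5195222 , 0.27689118, 0.79432176])}
top {'vfov': 50.15255960301959, 'cx': 288.13195306461665, 'cy': 215.01741554448978, 'rvec': array([ 2.20041214, -2.1786845 ,  0.08989039]), 'tvec': array([0.04533975, 0.64846584, 1.13156753])}
```

View pics/top0.png

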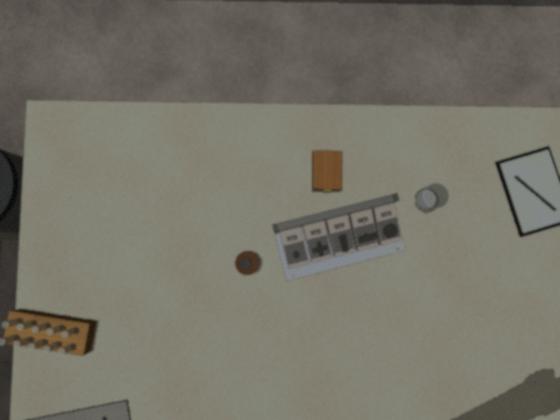

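View pics/side0.png

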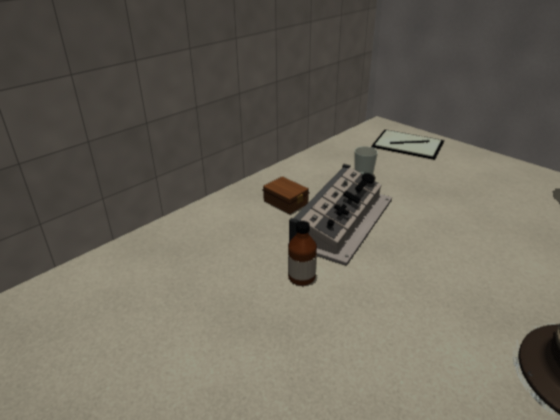

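The top view shows the counter around (340,237), with the keys at about (296,254), (320,248), (343,241), (367,238) and (390,230). The bottle is at (248,263), the beaker at (428,199) and the case at (327,170). I'll enlarge the counter and map the base plate corners.

```bash
cat > h.py <<'E'
from station import *
import cv2, numpy as np
def cam(n):
    c=get_calibration(n);R=cv2.Rodrigues(np.array(c['rvec']))[0];t=np.array(c['tvec']);f=210/np.tan(np.radians(c['vfov']/2))
    return R,t,f,c['cx'],c['cy']
def ray(n,u,v,z):
    R,t,f,cx,cy=cam(n);o=-R.T@t;d=R.T@np.array([(u-cx)/f,(v-cy)/f,1]);return o+d*(z-o[2])/d[2]
def proj(n,P):
    R,t,f,cx,cy=cam(n);p=R@np.array(P)+t;return np.array([cx+f*p[0]/p[2],cy+f*p[1]/p[2]])
E
python3 - <<'E'
from h import *
im=cv2.imread('pics/top0.png')
c=im[180:290,260:420]
cv2.imwrite('pics/topc.png',np.clip(cv2.resize(c,None,fx=5,fy=5,interpolation=cv2.INTER_CUBIC)*1.6,0,255).astype('uint8'))
g=cv2.imread('pics/side0.png')[140:270,270:410]
cv2.imwrite('pics/sidec.png',np.clip(cv2.resize(g,None,fx=4.5,fy=4.5,interpolation=cv2.INTER_CUBIC)*1.6,0,255).astype('uint8'))
E
```

```text
(no output)
```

View pics/topc.png

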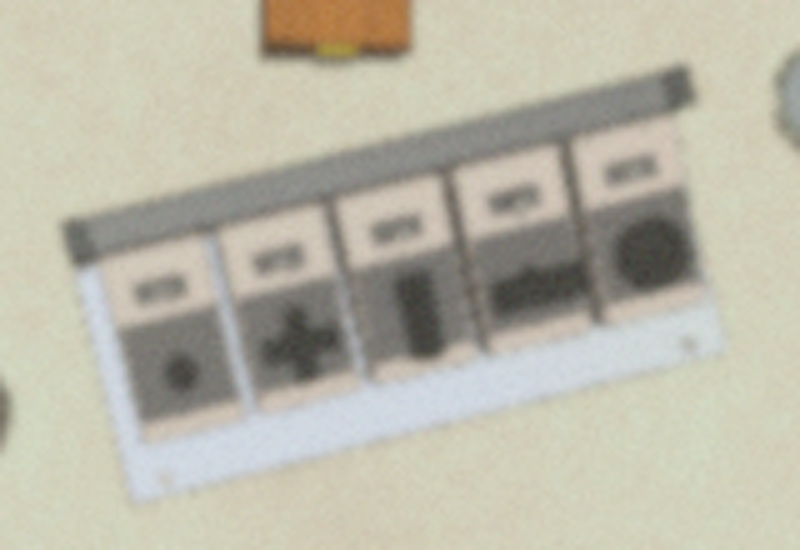

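View pics/sidec.png

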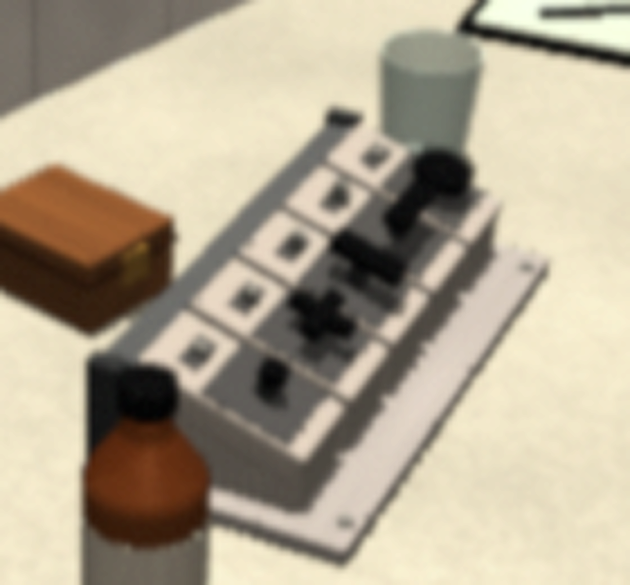

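Both crops show the same order from left (+y): small (182,373), cross (300,343), long (421,313), wide (540,286), disc (652,253). I'll get the base pose from the plate corners and estimate the cap heights from both views.

```bash
cat >> h.py <<'E'
T=lambda u,v:((u+.5)/5-.5+260,(v+.5)/5-.5+180)
S=lambda u,v:((u+.5)/4.5-.5+270,(v+.5)/4.5-.5+140)
E
python3 - <<'E'
from h import *
b=np.array([[-75,160],[-75,-160],[72,160],[72,-160]])/1e3
w=np.array([ray('top',*T(132,502),.012),ray('top',*T(722,352),.012),ray('top',*T(64,222),.078),ray('top',*T(687,64),.078)])[:,:2]
print(w, np.linalg.norm(w[0]-w[1]),np.linalg.norm(w[2]-w[3]),np.linalg.norm(w[0]-w[2]))
bc=b.mean(0);wc=w.mean(0);B=b-bc;W=w-wc
a=np.arctan2((B[:,0]*W[:,1]-B[:,1]*W[:,0]).sum(),(B*W).sum())
R=np.array([[np.cos(a),-np.sin(a)],[np.sin(a),np.cos(a)]]);o=wc-R@bc
print('yaw',np.degrees(a),'o',o,'res mm',(w-(b@R.T+o))*1e3)
s=sense();
for n,y,t,sd in[('small',120,(182,373),(270,375)),('cross',60,(300,343),(320,315)),('long',0,(421,313),(368,258)),('wide',-60,(540,286),(405,208)),('disc',-120,(652,253),(443,172))]:
    # ux offset of unit on base found with rest
    tp=np.array(T(*t));sp=np.array(S(*sd))
    # triangulate
    P=[]
    for c in('top','side'):
        Rr,tt,f,cx,cy=cam(c);P.append(np.array([[f,0,cx],[0,f,cy],[0,0,1]])@np.c_[Rr,tt])
    X=cv2.triangulatePoints(P[0],P[1],tp.reshape(2,1),sp.reshape(2,1));X=(X[:3]/X[3]).ravel()
    l=R.T@(X[:2]-o)*1e3
    print(n,X.round(4),'base xy',l.round(1),'expected y',y,'reproj',(proj('top',X)-tp).round(2),(proj('side',X)-sp).round(2))
E
```

```text
[[ 0.48125178  0.0555457 ]
 [ 0.56103661 -0.24931381]
 [ 0.62160048  0.09057409]
 [ 0.70269005 -0.21556384]] 0.3151268613658083 0.31669535527169945 0.14465388123322925
yaw 14.569033804528297 o [ 0.5930965  -0.07931214] res mm [[ 0.99108779 -1.13142355]
 [ 0.2811003   3.71955314]
 [-0.93346662 -3.08034323]
 [-0.33872147  0.49221364]]
small [0.5488 0.0324 0.0738] base xy [-14.8 119.2] expected y 120 reproj [-0.1  -0.13] [0.17 0.  ]
cross [ 0.5634 -0.0256  0.0762] base xy [-15.2  59.5] expected y 60 reproj [0.08 0.1 ] [-0.12 -0.  ]
long [ 0.578  -0.0848  0.0789] base xy [-16.   -1.5] expected y 0 reproj [0.26 0.35] [-0.41 -0.  ]
wide [ 0.5931 -0.1417  0.0805] base xy [-15.7 -60.4] expected y -60 reproj [-0.16 -0.22] [ 0.24 -0.  ]
disc [ 0.6087 -0.1989  0.0749] base xy [ -15.  -119.7] expected y -120 reproj [0.21 0.3 ] [-0.32  0.  ]
```

The triangulated caps match the 60 mm spacing. The base sits at (0.593,-0.079) with yaw 14.6°. Next I shut the fingers, align with the base and move above the wide bar.

play_rows:
  motion:
    - {"claw":0,"travel":[0,0,0],"twist":0.126}
    - {"claw":0,"travel":[0.0393,-0.028,0],"twist":0}
    - {"claw":0,"travel":[0.0393,-0.028,0],"twist":0}
    - {"claw":0,"travel":[0.0393,-0.028,0],"twist":0}
    - {"claw":0,"travel":[0.0393,-0.028,0],"twist":0}
    - {"claw":0,"travel":[0.0393,-0.028,0],"twist":0}
    - {"claw":0,"travel":[0.0393,-0.028,0],"twist":0}
    - {"claw":0,"travel":[0.0393,-0.028,0],"twist":0}
    - {"claw":0,"travel":[0.0393,-0.028,0],"twist":0}
    - {"claw":0,"travel":[0.0393,-0.028,0],"twist":0}

```text
t: 0.93
tool_pos: [0.4402, -0.3181, 0.2311]
tool_rot: [[0.968, 0.252, -0.0], [0.252, -0.968, 0.0], [-0.0, -0.0, -1.0]]
force: [1.1, -0.3, -0.3]
grip_width: 0.0001
grip_force: 0.0
```

play_rows:
  motion:
    - {"claw":0,"travel":[0.0393,-0.028,0],"twist":0}
    - {"claw":0,"travel":[0.0393,-0.028,0],"twist":0}
    - {"claw":0,"travel":[0.0393,-0.028,0],"twist":0}
    - {"claw":0,"travel":[0.0393,-0.028,0],"twist":0}
    - {"claw":0,"travel":[0.0393,-0.028,0],"twist":0}
    - {"claw":0,"travel":[0,0,0],"twist":0}
    - {"claw":0,"travel":[0,0,0],"twist":0}
    - {"claw":0,"travel":[0,0,0],"twist":0}

```text
t: 1.6
tool_pos: [0.5629, -0.1723, 0.2307]
tool_rot: [[0.968, 0.252, -0.001], [0.252, -0.968, -0.0], [-0.001, 0.0, -1.0]]
force: [-0.1, -0.5, -0.5]
grip_width: 0.0001
grip_force: 0.0
```

```bash
cat >> h.py <<'E'
a0=np.radians(14.57);Rb=np.array([[np.cos(a0),-np.sin(a0)],[np.sin(a0),np.cos(a0)]]);ob=np.array([.5931,-.0793])
def st():
    s=sense();print('t %.2f'%s['t'],'base xy mm',(Rb.T@(s['tool_pos'][:2]-ob)*1e3).round(1),'z',(s['tool_pos'][2]*1e3).round(1),'yaw',np.degrees(np.arctan2(s['tool_rot'][1,0],s['tool_rot'][0,0])).round(2),'zax',s['tool_rot'][:,2].round(3),'F',s['force'].round(2),'w',s['grip_width'].round(4))
E
python3 -c "from h import *;st()"
```

```text
Traceback (most recent call last):
  File "h.py", line 14, in st
    s=sense();print('t %.2f'%s['t'],'base xy mm',(Rb.T@(s['tool_pos'][:2]-ob)*1e3).round(1),'z',(s['tool_pos'][2]*1e3).round(1),'yaw',np.degrees(np.arctan2(s['tool_rot'][1,0],s['tool_rot'][0,0])).round(2),'zax',s['tool_rot'][:,2].round(3),'F',s['force'].round(2),'w',s['grip_width'].round(4))
                                                                                                                                                                                                                                                                           ^^^^^^^^^^^^^^^^^^^^^
AttributeError: 'float' object has no attribute 'round'
```

play_rows:
  motion:
    - {"claw":0,"travel":[0.0401,-0.028,0],"twist":0}
    - {"claw":0,"travel":[0,0,0.036],"twist":0}
    - {"claw":0,"travel":[0,0,0.036],"twist":0}
    - {"claw":0,"travel":[0,0,0.036],"twist":0}
    - {"claw":0,"travel":[0,0,0.036],"twist":0}
    - {"claw":0,"travel":[0,0,0],"twist":0}
    - {"claw":0,"travel":[0,0,0],"twist":0}
    - {"claw":0,"travel":[0,0,0],"twist":0}

```text
t: 2.27
tool_pos: [0.5892, -0.1434, 0.1176]
tool_rot: [[0.968, 0.25, 0.001], [0.25, -0.968, -0.001], [0.001, 0.001, -1.0]]
force: [0.8, -0.8, 1.1]
grip_width: -0.0001
grip_force: 0.0
```

```bash
sed -i "s/s\['grip_width'\].round(4)/s['grip_width']/" h.py; python3 - <<'E'
from h import *
st()
g=read_camera('side')[130:270,270:410,::-1]
cv2.imwrite('pics/s1.png',np.clip(cv2.resize(g,None,fx=4,fy=4,interpolation=cv2.INTER_CUBIC)*1.6,0,255).astype('uint8'))
E
```

```text
t 2.27 base xy mm [-19.9 -61.1] z 117.6 yaw 14.5 zax [ 0.001 -0.001 -1.   ] F [ 0.78 -0.79  1.07] w -0.00012657748480711153
```

View pics/s1.png

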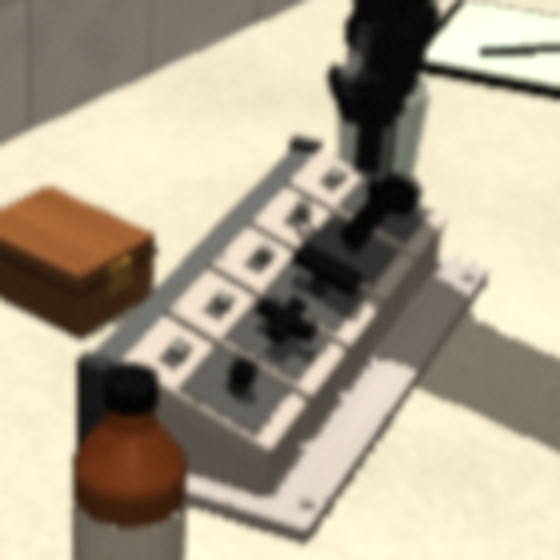

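The shut fingertips at (372,170) are directly above the wide bar, near (365,215). I'll feel down from here.

play_rows:
  motion:
    - {"claw":0,"travel":[0,0,0.012],"twist":0}
    - {"claw":0,"travel":[0,0,0.011],"twist":0}
    - {"claw":0,"travel":[0,0,0.005],"twist":0}
    - {"claw":0,"travel":[0,0,0],"twist":0}
    - {"claw":0,"travel":[0,0,0],"twist":0}
    - {"claw":0,"travel":[0,0,0],"twist":0}

```text
t: 2.82
tool_pos: [0.5889, -0.142, 0.0938]
tool_rot: [[0.968, 0.252, 0.0], [0.252, -0.968, -0.0], [0.0, 0.0, -1.0]]
force: [0.8, -0.2, 0.5]
grip_width: -0.0
grip_force: 0.0
```

play_rows:
  motion:
    - {"claw":0,"travel":[0,0,0.005],"twist":0}
    - {"claw":0,"travel":[0,0,0],"twist":0}
    - {"claw":0,"travel":[0,0,0],"twist":0}
    - {"claw":0,"travel":[0,0,0],"twist":0}

```text
t: 3.15
tool_pos: [0.5888, -0.1421, 0.0897]
tool_rot: [[0.968, 0.252, 0.0], [0.252, -0.968, -0.0], [0.0, 0.0, -1.0]]
force: [-0.4, 0.1, 0.4]
grip_width: 0.0003
grip_force: 0.0
```

play_rows:
  motion:
    - {"claw":0,"travel":[0,0,0.005],"twist":0}
    - {"claw":0,"travel":[0,0,0],"twist":0}
    - {"claw":0,"travel":[0,0,0],"twist":0}
    - {"claw":0,"travel":[0,0,0],"twist":0}

```text
t: 3.48
tool_pos: [0.5893, -0.1421, 0.0861]
tool_rot: [[0.968, 0.252, 0.001], [0.252, -0.968, -0.0], [0.001, 0.0, -1.0]]
force: [1.7, 0.5, 2.6]
grip_width: 0.0001
grip_force: 1.4
```

play_rows:
  motion:
    - {"claw":0,"travel":[0,0,0.004],"twist":0}
    - {"claw":0,"travel":[0,0,0],"twist":0}
    - {"claw":0,"travel":[0,0,0],"twist":0}
    - {"claw":0,"travel":[0,0,0],"twist":0}

```text
t: 3.82
tool_pos: [0.5895, -0.1421, 0.083]
tool_rot: [[0.968, 0.252, 0.001], [0.252, -0.968, -0.0], [0.001, 0.001, -1.0]]
force: [0.2, -0.3, 5.6]
grip_width: -0.0002
grip_force: 2.5
```

play_rows:
  motion:
    - {"claw":0,"travel":[0,0,0.003],"twist":0}
    - {"claw":0,"travel":[0,0,0],"twist":0}
    - {"claw":0,"travel":[0,0,0],"twist":0}
    - {"claw":0,"travel":[0,0,0],"twist":0}

```text
t: 4.15
tool_pos: [0.5899, -0.142, 0.0809]
tool_rot: [[0.968, 0.252, 0.002], [0.252, -0.968, -0.0], [0.002, 0.001, -1.0]]
force: [1.6, 0.8, 8.4]
grip_width: -0.0
grip_force: 3.3
```

play_rows:
  motion:
    - {"claw":0,"travel":[0,0,-0.02],"twist":0}
    - {"claw":0,"travel":[0,0,-0.02],"twist":0}
    - {"claw":0,"travel":[0,0.0375,0],"twist":0}
    - {"claw":0,"travel":[0,0.0375,0],"twist":0}
    - {"claw":0,"travel":[0,0,0],"twist":0}
    - {"claw":0,"travel":[0,0,0],"twist":0}
    - {"claw":0,"travel":[0,0,0],"twist":0}

```text
t: 4.73
tool_pos: [0.6031, -0.1997, 0.1112]
tool_rot: [[0.968, 0.252, -0.002], [0.252, -0.968, 0.001], [-0.002, -0.001, -1.0]]
force: [0.2, 1.1, 0.2]
grip_width: -0.0001
grip_force: 0.0
```

```bash
python3 - <<'E'
from h import *
st()
im=read_camera('side')[:,:,::-1];cv2.imwrite('pics/s2f.png',im)
up=lambda i:np.clip(cv2.resize(i[130:235,290:390],None,fx=5,fy=5,interpolation=cv2.INTER_CUBIC)*1.6,0,255).astype('uint8')[:, :395]
cv2.imwrite('pics/s2.png',np.hstack([up(cv2.imread('pics/side0.png')),up(im)]))
E
```

```text
t 4.73 base xy mm [ -20.6 -119.1] z 111.2 yaw 14.58 zax [-0.002  0.001 -1.   ] F [0.21 1.13 0.23] w -0.00012601717424715067
```

View pics/s2.png

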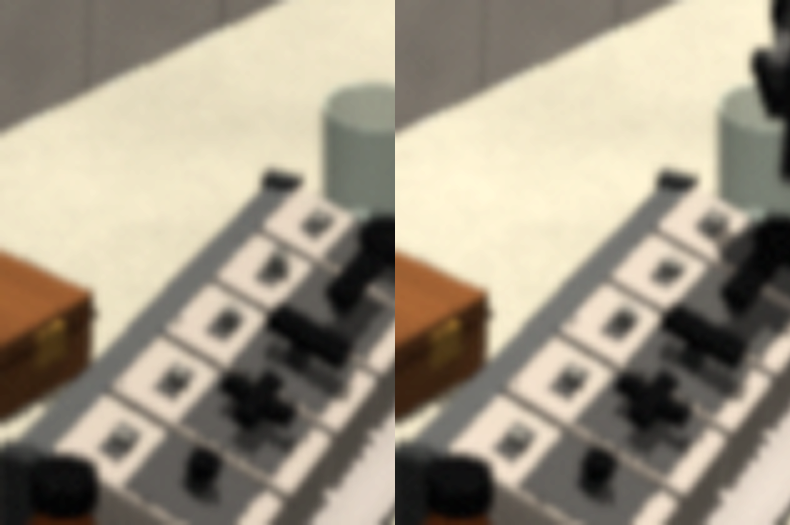

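Left is before, right is after. The wide unit's pin patch at (275,268) versus (668,270) has changed, while the others look the same. I'll confirm by the numbers.

```bash
cat >> h.py <<'E'
def pins(f1,im,n='side'):
    a=cv2.imread(f1).astype(float).mean(2);b=im.astype(float).mean(2)
    for k,y in(('small',.12),('cross',.06),('long',0),('wide',-.06),('disc',-.12)):
        x=-.010+.040*.951;z=.06+.040*.309+.002
        p=proj(n,[*(Rb@[x,y]+ob),z]);u,v=p.round().astype(int);d=(b-a)[v-5:v+6,u-6:u+7]
        print(n,k,p.round(1),'absdiff',np.abs(d).mean().round(2),'max',np.abs(d).max().round(1),'mean',d.mean().round(2))
E
python3 - <<'E'
from h import *
pins('pics/side0.png',cv2.imread('pics/s2f.png'))
im=read_camera('top')[:,:,::-1];cv2.imwrite('pics/t2.png',im);pins('pics/top0.png',im,'top')
E
```

```text
side small [312.6 217.8] absdiff 5.25 max 7.3 mean 5.25
side cross [323.8 205.6] absdiff 5.38 max 7.3 mean 5.38
side long [334.1 194.3] absdiff 5.28 max 7.7 mean 5.28
side wide [343.7 183.9] absdiff 10.16 max 52.7 mean 10.16
side disc [352.5 174.2] absdiff 10.98 max 57.7 mean -3.24
top small [291.3 237.1] absdiff 10.92 max 15.0 mean 10.92
top cross [315.1 231.2] absdiff 10.92 max 15.3 mean 10.92
top long [338.7 225.3] absdiff 10.47 max 14.3 mean 10.47
top wide [362.3 219.4] absdiff 11.32 max 22.0 mean 11.32
top disc [385.8 213.5] absdiff 11.45 max 36.0 mean 0.49
```

play_rows:
  motion:
    - {"claw":0,"travel":[0,0,0.012],"twist":0}
    - {"claw":0,"travel":[0,0,0.01],"twist":0}
    - {"claw":0,"travel":[0,0,0],"twist":0}
    - {"claw":0,"travel":[0,0,0],"twist":0}
    - {"claw":0,"travel":[0,0,0],"twist":0}

```text
t: 5.25
tool_pos: [0.6039, -0.1999, 0.0942]
tool_rot: [[0.968, 0.252, -0.0], [0.252, -0.968, 0.0], [-0.0, -0.0, -1.0]]
force: [-0.0, -0.1, 0.0]
grip_width: 0.0002
grip_force: 0.0
```

play_rows:
  motion:
    - {"claw":0,"travel":[0,0,0.005],"twist":0}
    - {"claw":0,"travel":[0,0,0],"twist":0}
    - {"claw":0,"travel":[0,0,0],"twist":0}
    - {"claw":0,"travel":[0,0,0],"twist":0}

```text
t: 5.58
tool_pos: [0.604, -0.2002, 0.0906]
tool_rot: [[0.968, 0.252, 0.0], [0.252, -0.968, -0.0], [0.0, 0.0, -1.0]]
force: [0.0, -0.9, 0.1]
grip_width: -0.0002
grip_force: 0.0
```

play_rows:
  motion:
    - {"claw":0,"travel":[0,0,0.005],"twist":0}
    - {"claw":0,"travel":[0,0,0],"twist":0}
    - {"claw":0,"travel":[0,0,0],"twist":0}
    - {"claw":0,"travel":[0,0,0],"twist":0}

```text
t: 5.92
tool_pos: [0.6039, -0.2001, 0.0864]
tool_rot: [[0.968, 0.252, -0.0], [0.252, -0.968, 0.0], [-0.0, -0.0, -1.0]]
force: [0.5, 0.4, -0.4]
grip_width: 0.0003
grip_force: 0.0
```

play_rows:
  motion:
    - {"claw":0,"travel":[0,0,0.005],"twist":0}
    - {"claw":0,"travel":[0,0,0],"twist":0}
    - {"claw":0,"travel":[0,0,0],"twist":0}
    - {"claw":0,"travel":[0,0,0],"twist":0}

```text
t: 6.25
tool_pos: [0.6039, -0.2001, 0.0824]
tool_rot: [[0.968, 0.252, -0.0], [0.252, -0.968, 0.0], [-0.0, -0.0, -1.0]]
force: [-0.2, 0.6, -0.6]
grip_width: -0.0003
grip_force: 0.0
```

play_rows:
  motion:
    - {"claw":0,"travel":[0,0,0.005],"twist":0}
    - {"claw":0,"travel":[0,0,0],"twist":0}
    - {"claw":0,"travel":[0,0,0],"twist":0}
    - {"claw":0,"travel":[0,0,0],"twist":0}

```text
t: 6.58
tool_pos: [0.6039, -0.2002, 0.0785]
tool_rot: [[0.968, 0.252, -0.0], [0.252, -0.968, -0.0], [-0.0, 0.0, -1.0]]
force: [-1.2, 0.5, 1.6]
grip_width: -0.0003
grip_force: 0.7
```

play_rows:
  motion:
    - {"claw":0,"travel":[0,0,0.005],"twist":0}
    - {"claw":0,"travel":[0,0,0],"twist":0}
    - {"claw":0,"travel":[0,0,0],"twist":0}
    - {"claw":0,"travel":[0,0,0],"twist":0}

```text
t: 6.92
tool_pos: [0.6045, -0.2002, 0.0749]
tool_rot: [[0.968, 0.252, 0.001], [0.252, -0.968, -0.0], [0.001, 0.0, -1.0]]
force: [0.6, 0.4, 4.2]
grip_width: 0.0001
grip_force: 2.1
```

play_rows:
  motion:
    - {"claw":0,"travel":[0,0,0.004],"twist":0}
    - {"claw":0,"travel":[0,0,0.0005],"twist":0}
    - {"claw":0,"travel":[0,0,0],"twist":0}
    - {"claw":0,"travel":[0,0,0],"twist":0}

```text
t: 7.25
tool_pos: [0.605, -0.2001, 0.0718]
tool_rot: [[0.968, 0.252, 0.002], [0.252, -0.968, -0.0], [0.002, 0.001, -1.0]]
force: [1.2, 1.1, 7.5]
grip_width: -0.0002
grip_force: 3.3
```

play_rows:
  motion:
    - {"claw":0,"travel":[0,0,-0.025],"twist":0}
    - {"claw":0,"travel":[0,0,-0.025],"twist":0}
    - {"claw":0,"travel":[0,-0.045,0],"twist":0}
    - {"claw":0,"travel":[0,-0.045,0],"twist":0}
    - {"claw":0,"travel":[0,-0.045,0],"twist":0}
    - {"claw":0,"travel":[0,-0.045,0],"twist":0}
    - {"claw":0,"travel":[0,-0.045,0],"twist":0}
    - {"claw":0,"travel":[0,0,0],"twist":0}
    - {"claw":0,"travel":[0,0,0],"twist":0}
    - {"claw":0,"travel":[0,0,0],"twist":0}

```text
t: 8.08
tool_pos: [0.5582, -0.0266, 0.1106]
tool_rot: [[0.968, 0.252, -0.001], [0.252, -0.968, -0.001], [-0.001, 0.001, -1.0]]
force: [0.7, -0.5, 0.5]
grip_width: 0.0003
grip_force: 0.0
```

```bash
python3 - <<'E'
from h import *
st()
im=read_camera('side')[:,:,::-1];cv2.imwrite('pics/s3f.png',im)
up=lambda i:np.clip(cv2.resize(i[155:230,300:372],None,fx=5.4,fy=7,interpolation=cv2.INTER_CUBIC)*1.6,0,255).astype('uint8')
cv2.imwrite('pics/s3.png',np.hstack([up(cv2.imread('pics/side0.png')),up(im)]))
pins('pics/side0.png',im)
E
```

```text
t 8.08 base xy mm [-20.5  59.8] z 110.6 yaw 14.61 zax [-0.001 -0.001 -1.   ] F [ 0.67 -0.49  0.49] w 0.00027829296952504437
side small [312.6 217.8] absdiff 8.29 max 11.0 mean 8.29
side cross [323.8 205.6] absdiff 8.48 max 22.7 mean 7.54
side long [334.1 194.3] absdiff 19.72 max 121.7 mean -7.76
side wide [343.7 183.9] absdiff 84.42 max 129.7 mean -84.42
side disc [352.5 174.2] absdiff 63.87 max 128.3 mean -59.78
```

View pics/s3.png

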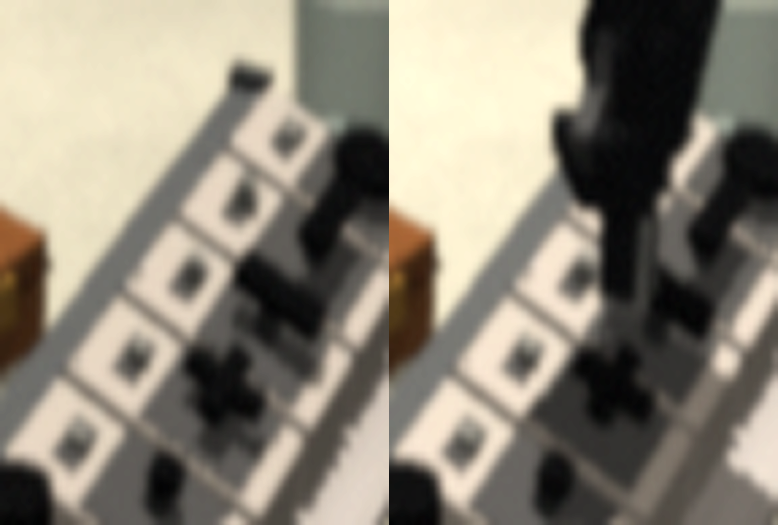

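The fingers hide the wide and disc pins in this view. Both presses reached about 7 mm of stroke at around 8 N, so I'll go on to the cross and check the pins from above on the way.

play_rows:
  motion:
    - {"claw":0,"travel":[0,0,0.012],"twist":0}
    - {"claw":0,"travel":[0,0,0.012],"twist":0}
    - {"claw":0,"travel":[0,0,0],"twist":0}
    - {"claw":0,"travel":[0,0,0],"twist":0}
    - {"claw":0,"travel":[0,0,0],"twist":0}

```text
t: 8.55
tool_pos: [0.5584, -0.0264, 0.0913]
tool_rot: [[0.968, 0.251, -0.001], [0.251, -0.968, 0.0], [-0.001, -0.0, -1.0]]
force: [-0.2, 0.1, -0.3]
grip_width: 0.0002
grip_force: 0.0
```

```bash
python3 - <<'E'
from h import *
im=read_camera('top')[:,:,::-1];cv2.imwrite('pics/t3.png',im);pins('pics/top0.png',im,'top')
a=cv2.imread('pics/top0.png').astype(int).mean(2);b=im.astype(int).mean(2)
for p in((362,219),(386,213),(315,231)):
    u,v=p;print((b-a)[v-5:v+6,u-6:u+7].round().astype(int))
E
```

```text
top small [291.3 237.1] absdiff 7.44 max 11.3 mean 7.44
top cross [315.1 231.2] absdiff 44.65 max 70.7 mean -44.5
top long [338.7 225.3] absdiff 31.45 max 76.7 mean -26.78
top wide [362.3 219.4] absdiff 17.41 max 76.3 mean -6.88
top disc [385.8 213.5] absdiff 7.11 max 12.7 mean 6.62
[[ 10   6   7   7   9  11  11  10   7   9  10   7   8]
 [  9   8   8  11  10   6   9   6   9   6   8   8  10]
 [  9  10   5   8   9   6   8   5   7   7   8   8   6]
 [  6   6   8   7   7   6   8  10   8   5   6   9   8]
 [ -1  -3  -1   4   4  10   9   9   7   6   8   6  10]
 [-20 -21 -16  -9  -3   2  14  14  11   1   7   6   7]
 [-50 -43 -27 -23 -14   3  10   7  10   5   5   8   8]
 [-72 -58 -39 -33 -24 -16  -6   6   6  11  10   9   9]
 [-76 -65 -49 -43 -41 -38 -23  -1  10  11   8   7   8]
 [-74 -68 -59 -61 -58 -53 -38 -15   3   9   8   8   8]
 [-74 -71 -66 -66 -65 -63 -53 -27  -9   5   6   6   6]]
[[ 10  11   9   8   8   8  10  10   8  10  10  10  10]
 [  9   8   8   7   8   9  10   9   8   7   8   8  10]
 [  9   9  10  10  10   9   7   9   8   6   6   9  10]
 [  7   9  11   7   7   6   8   9   4   7   4
[... 301 characters left out ...]
9   6   8   9   8   6  10   7   6   7]
 [  8   9  10   9   7   6   7   8   7  11  11   7   9]]
[[ -9 -11 -13 -15 -21 -24 -17 -12   1   1   4   4   1]
 [-32 -40 -40 -48 -49 -48 -46 -28 -13  -9 -10 -15 -17]
 [-60 -65 -64 -64 -64 -67 -59 -45 -27 -19 -24 -34 -47]
 [-71 -68 -66 -63 -59 -57 -53 -42 -36 -29 -33 -47 -61]
 [-68 -63 -59 -52 -42 -39 -35 -35 -33 -31 -35 -50 -66]
 [-66 -53 -44 -38 -30 -29 -33 -33 -29 -29 -39 -47 -64]
 [-67 -48 -33 -28 -25 -26 -38 -38 -37 -34 -40 -49 -59]
 [-64 -57 -39 -25 -25 -37 -41 -42 -40 -44 -46 -58 -66]
 [-65 -58 -48 -38 -41 -46 -51 -57 -57 -55 -61 -69 -63]
 [-71 -64 -59 -54 -57 -60 -62 -62 -62 -63 -67 -63 -61]
 [-68 -66 -63 -64 -65 -62 -59 -59 -58 -57 -53 -53 -43]]
```

The wide and disc pin spots each show a clear local change, so I'll carry on down to the cross.

play_rows:
  motion:
    - {"claw":0,"travel":[0,0,0.005],"twist":0}
    - {"claw":0,"travel":[0,0,0],"twist":0}
    - {"claw":0,"travel":[0,0,0],"twist":0}
    - {"claw":0,"travel":[0,0,0],"twist":0}

```text
t: 8.93
tool_pos: [0.5586, -0.0259, 0.0878]
tool_rot: [[0.968, 0.252, 0.0], [0.252, -0.968, -0.0], [0.0, 0.0, -1.0]]
force: [0.8, 0.3, -0.1]
grip_width: -0.0
grip_force: 0.0
```

play_rows:
  motion:
    - {"claw":0,"travel":[0,0,0.005],"twist":0}
    - {"claw":0,"travel":[0,0,0],"twist":0}
    - {"claw":0,"travel":[0,0,0],"twist":0}
    - {"claw":0,"travel":[0,0,0],"twist":0}

```text
t: 9.27
tool_pos: [0.5585, -0.0259, 0.0836]
tool_rot: [[0.968, 0.252, -0.0], [0.252, -0.968, -0.0], [-0.0, -0.0, -1.0]]
force: [0.9, -0.1, 0.6]
grip_width: -0.0001
grip_force: 0.0
```

play_rows:
  motion:
    - {"claw":0,"travel":[0,0,0.005],"twist":0}
    - {"claw":0,"travel":[0,0,0],"twist":0}
    - {"claw":0,"travel":[0,0,0],"twist":0}
    - {"claw":0,"travel":[0,0,0],"twist":0}

```text
t: 9.6
tool_pos: [0.559, -0.0259, 0.08]
tool_rot: [[0.968, 0.252, 0.001], [0.252, -0.968, 0.0], [0.001, 0.0, -1.0]]
force: [2.3, 0.4, 3.9]
grip_width: -0.0003
grip_force: 1.4
```

play_rows:
  motion:
    - {"claw":0,"travel":[0,0,0.005],"twist":0}
    - {"claw":0,"travel":[0,0,0],"twist":0}
    - {"claw":0,"travel":[0,0,0],"twist":0}
    - {"claw":0,"travel":[0,0,0],"twist":0}

```text
t: 9.93
tool_pos: [0.5596, -0.0258, 0.0763]
tool_rot: [[0.968, 0.252, 0.002], [0.252, -0.968, 0.0], [0.002, 0.0, -1.0]]
force: [1.7, 0.2, 6.5]
grip_width: 0.0003
grip_force: 3.0
```

play_rows:
  motion:
    - {"claw":0,"travel":[0,0,0.002],"twist":0}
    - {"claw":0,"travel":[0,0,0],"twist":0}
    - {"claw":0,"travel":[0,0,0],"twist":0}
    - {"claw":0,"travel":[0,0,0],"twist":0}

```text
t: 10.27
tool_pos: [0.56, -0.0257, 0.075]
tool_rot: [[0.968, 0.252, 0.003], [0.252, -0.968, 0.0], [0.003, 0.0, -1.0]]
force: [2.6, 0.1, 6.9]
grip_width: -0.0
grip_force: 3.5
```

play_rows:
  motion:
    - {"claw":0,"travel":[0,0,-0.022],"twist":0}
    - {"claw":0,"travel":[0,0,-0.022],"twist":0}
    - {"claw":0,"travel":[0,0.0375,0],"twist":0}
    - {"claw":0,"travel":[0,0.0375,0],"twist":0}
    - {"claw":0,"travel":[0,0,0.01],"twist":0}
    - {"claw":0,"travel":[0,0,0.01],"twist":0}
    - {"claw":0,"travel":[0,0,0],"twist":0}
    - {"claw":0,"travel":[0,0,0],"twist":0}
    - {"claw":0,"travel":[0,0,0],"twist":0}

```text
t: 11.02
tool_pos: [0.5734, -0.0827, 0.093]
tool_rot: [[0.967, 0.254, -0.001], [0.254, -0.967, 0.001], [-0.001, -0.001, -1.0]]
force: [-0.3, 0.0, 0.3]
grip_width: 0.0
grip_force: 0.0
```

```bash
python3 - <<'E'
from h import *
st()
im=read_camera('top')[:,:,::-1];cv2.imwrite('pics/t4.png',im)
a=cv2.imread('pics/top0.png').astype(int).mean(2);b=im.astype(int).mean(2)
for u,v in((362,219),(291,237),(315,231)):print((b-a)[v-3:v+6,u-5:u+6].round().astype(int))
E
```

```text
t 11.02 base xy mm [-20.    1.6] z 93.0 yaw 14.7 zax [-0.001  0.001 -1.   ] F [-0.27  0.01  0.28] w 2.0563377589886027e-05
[[ -5  -6  -9  -7 -10  -4  -5   1   1   0  -9]
 [-30 -26 -27 -29 -24 -18 -12 -13 -13 -20 -27]
 [-48 -46 -40 -38 -27 -26 -24 -26 -26 -32 -40]
 [-55 -45 -32 -30 -26 -22 -28 -32 -34 -34 -48]
 [-53 -36 -29 -22 -17 -25 -37 -40 -40 -39 -44]
 [-62 -42 -32 -28 -28 -34 -42 -47 -45 -51 -57]
 [-64 -49 -42 -44 -45 -47 -51 -53 -58 -64 -65]
 [-71 -61 -59 -62 -57 -57 -57 -55 -61 -65 -58]
 [-70 -69 -65 -66 -64 -59 -56 -54 -50 -52 -45]]
[[12 12 13 12 12 10  9  9 10  9  9]
 [12  9 10 12 10 11  9 12 11 10  7]
 [11 10 11 10  6 12 10  9 10 11 12]
 [11 10  9  9  9  8  8  7  4  7 13]
 [13  8  7 11  8 10 11  9  8  9  7]
 [ 9  8  9  9  7 10  9  9  6  9 10]
 [ 9  8 11  6  9  8 10 11 10 10  7]
 [11 10  9 10  8 13 13  8 11 10 11]
 [10 11 11  9 10  9 10 11 10  9  9]]
[[12 14 12 13  9 12  8 11 10 12 13]
 [ 9 10  9 11 14  9 10  9  9 10 11]
 [11 10  9 11 12 17  9  8  6  7  7]
 [ 9  8  7 11 13 17 10 10  8  6  7]
 [10 11  8 12 12 11  9  5  5  6  8]
 [10  7  8  8  9 10 10  8  7  8 10]
 [ 8  9  9  7 11 10 10  8 13  9 10]
 [ 7 10  8  9 10  9 12 12 11  8 10]
 [ 9 10  8  9 11 11  9  8  9 10  8]]
```

play_rows:
  motion:
    - {"claw":0,"travel":[0,0,0.005],"twist":0}
    - {"claw":0,"travel":[0,0,0],"twist":0}
    - {"claw":0,"travel":[0,0,0],"twist":0}
    - {"claw":0,"travel":[0,0,0],"twist":0}

```text
t: 11.4
tool_pos: [0.5737, -0.0839, 0.0894]
tool_rot: [[0.968, 0.252, 0.0], [0.252, -0.968, -0.0], [0.0, 0.0, -1.0]]
force: [-0.4, -0.5, 0.3]
grip_width: 0.0003
grip_force: 0.0
```

play_rows:
  motion:
    - {"claw":0,"travel":[0,0,0.005],"twist":0}
    - {"claw":0,"travel":[0,0,0],"twist":0}
    - {"claw":0,"travel":[0,0,0],"twist":0}
    - {"claw":0,"travel":[0,0,0],"twist":0}

```text
t: 11.73
tool_pos: [0.5737, -0.0841, 0.0853]
tool_rot: [[0.968, 0.252, -0.0], [0.252, -0.968, -0.0], [-0.0, 0.0, -1.0]]
force: [-0.6, 0.1, 1.8]
grip_width: 0.0002
grip_force: 0.6
```

play_rows:
  motion:
    - {"claw":0,"travel":[0,0,0.006],"twist":0}
    - {"claw":0,"travel":[0,0,0],"twist":0}
    - {"claw":0,"travel":[0,0,0],"twist":0}
    - {"claw":0,"travel":[0,0,0],"twist":0}

```text
t: 12.07
tool_pos: [0.5744, -0.0839, 0.0809]
tool_rot: [[0.968, 0.252, 0.001], [0.252, -0.968, -0.0], [0.001, 0.0, -1.0]]
force: [0.6, 0.1, 4.5]
grip_width: -0.0002
grip_force: 2.3
```

play_rows:
  motion:
    - {"claw":0,"travel":[0,0,0.0035],"twist":0}
    - {"claw":0,"travel":[0,0,0],"twist":0}
    - {"claw":0,"travel":[0,0,0],"twist":0}
    - {"claw":0,"travel":[0,0,0],"twist":0}

```text
t: 12.4
tool_pos: [0.5749, -0.0838, 0.0786]
tool_rot: [[0.968, 0.252, 0.003], [0.252, -0.968, 0.0], [0.002, 0.001, -1.0]]
force: [0.4, -0.2, 7.7]
grip_width: -0.0002
grip_force: 3.2
```

play_rows:
  motion:
    - {"claw":0,"travel":[0,0,-0.025],"twist":0}
    - {"claw":0,"travel":[0,0,-0.045],"twist":0}
    - {"claw":0,"travel":[0,0,-0.045],"twist":0}
    - {"claw":0,"travel":[0,0,-0.045],"twist":0}
    - {"claw":0,"travel":[-0.045,0,0],"twist":0}
    - {"claw":0,"travel":[-0.045,0,0],"twist":0}
    - {"claw":0,"travel":[-0.045,0,0],"twist":0}
    - {"claw":0,"travel":[-0.045,0,0],"twist":0}
    - {"claw":0,"travel":[-0.045,0,0],"twist":0}
    - {"claw":0,"travel":[0,0,0],"twist":0}

```text
t: 13.23
tool_pos: [0.3926, -0.1312, 0.2048]
tool_rot: [[0.969, 0.248, -0.005], [0.248, -0.969, -0.001], [-0.005, -0.001, -1.0]]
force: [-1.8, 0.3, 0.2]
grip_width: -0.0001
grip_force: 0.0
```

```bash
python3 - <<'E'
from h import *
st()
im=read_camera('side')[:,:,::-1];cv2.imwrite('pics/s5f.png',im)
up=lambda i:np.clip(cv2.resize(i[155:235,300:365],None,fx=6,fy=6,interpolation=cv2.INTER_CUBIC)*1.5,0,255).astype('uint8')
cv2.imwrite('pics/s5.png',np.hstack([up(cv2.imread('pics/side0.png')),up(im)]))
pins('pics/side0.png',im)
t=read_camera('top')[:,:,::-1];pins('pics/top0.png',t,'top')
E
```

```text
t 13.23 base xy mm [-2.071e+02  2.000e-01] z 204.8 yaw 14.37 zax [-0.005 -0.001 -1.   ] F [-1.78  0.31  0.22] w -0.00010208368311490491
side small [312.6 217.8] absdiff 4.52 max 6.7 mean 4.52
side cross [323.8 205.6] absdiff 7.15 max 42.0 mean 6.66
side long [334.1 194.3] absdiff 8.15 max 43.3 mean 8.15
side wide [343.7 183.9] absdiff 9.41 max 51.3 mean 9.41
side disc [352.5 174.2] absdiff 5.01 max 13.7 mean 4.36
top small [291.3 237.1] absdiff 3.38 max 7.3 mean 3.38
top cross [315.1 231.2] absdiff 3.86 max 12.7 mean 3.82
top long [338.7 225.3] absdiff 3.75 max 11.7 mean 3.74
top wide [362.3 219.4] absdiff 4.7 max 14.3 mean 4.7
top disc [385.8 213.5] absdiff 3.55 max 10.7 mean 2.58
```

View pics/s5.png

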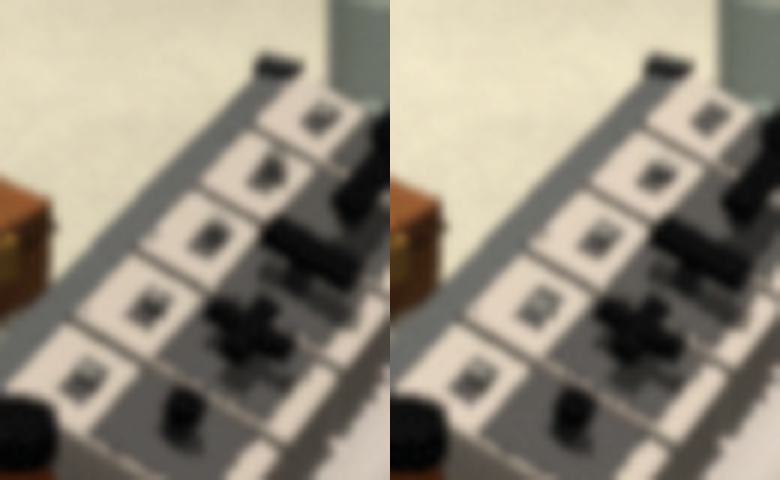

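Compared with the start, the cross, long and wide pin patches have clearly changed. The disc's has too, but less strongly in this view. The small stud's is unchanged, all caps are up, and the arm is clear. I'll hand in.

play_rows:
  motion:
    - {"claw":0,"travel":[0,0,0],"twist":0}
    - {"claw":0,"travel":[0,0,0],"twist":0}
    - {"claw":0,"travel":[0,0,0],"twist":0}

```text
t: 13.58
tool_pos: [0.4004, -0.129, 0.2055]
tool_rot: [[0.967, 0.253, -0.0], [0.253, -0.967, 0.0], [0.0, -0.0, -1.0]]
force: [-0.9, 0.6, -0.7]
grip_width: -0.0002
grip_force: 0.0
```

```bash
python3 -c "from station import *;print(hand_in())"
```

```text
the job is handed in; nothing more can be done
None
```

I pressed the wide bar, disc, cross and long bar in that order, each by about 7 mm at roughly 7–8.5 N and let up before the next, and handed the job in at about 13.6 s; no verdict came back, the disc's pin was the least clear in the pictures, and the stud, bottle, beaker and case were left alone.

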